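# Fit the drawer divider and put the nail tin away

### The arm

A 7-joint arm with a two-finger parallel gripper is mounted at the origin on the work surface. World frame = base frame: x ahead of the robot, y to its left, z up, the work surface at z = 0. Lengths are in mm, angles in rad, forces in N, time in s.
With the tool pointing down it reaches from about 425 to 950 mm from the base axis. Payload 4.7 kg.
Tool frame: the origin (TCP) lies midway between the tips of the shut fingers; the grasp point (between the pads) lies 19 mm behind it; z points along the fingers, y is the direction in which the jaws open and shut (so a half turn about z gives the same grasp; the last joint's range is limited). The gripper opens to 85 mm and grips with 20 to 120 N. Pads are 22 mm wide; open, the fingers measure 114 mm over their backs; the gripper's body (76 mm by 85 mm) begins 54 mm behind the grasp point. The pads swing forward as they close: fully open they stand 13 mm farther back than shut.
Start: joints at [1.092, 0.469, -0.049, 1.532, 0.024, 1.141, -0.082], TCP at [293.527, -607.857, 231.335] pointing down, gripper open.
Joint ranges: [-2.59, 2.59], [-0.33, 1.99], [-1.39, 1.29], [0.1, 2.45], [-1.04, 4.18], [0.21, 1.99], [-2.66, 2.66]. Speed limits (rad/s): [2.57, 2.57, 3.14, 3.14, 3.14, 3.14, 3.14].

### API

Orientations are given as a unit quaternion [x, y, z, w].
In Python, from rig import bot gives the robot as it stands. The module is installed in compiled form; this text tells all that it offers.
- The arm moves only by the tool send_rows, never from a script. Its argument "rows" is a list of rows, each a list of 6 numbers: the shift along the tool's x, y, z in mm, then the turn, a rotation vector about the tool's x, y, z in degrees. A call has 1 to 20 rows; each row is the pose to reach, as a shift and turn from the pose commanded when the call began, along the tool's axes at that moment; what a row does not reach only later rows make up. A row lasts 1/8 s, in which the tool goes at most 62.5 mm and 10.7 degrees, less where a joint would pass 70% of its speed; a pose out of reach is approached as far as the arm can. A call with a gripper value outside its range is refused whole. "claw" is the finger opening in mm, from 0 to 85.4, set as the call begins (left out, the last holds). The fingers move at their own pace and stop on an object; "newtons" is the grip in N (left out, the last holds). Time passes only in rows, so rows that repeat a pose let the fingers close. It gives the time, the measured TCP pose, the force and the opening at its end, in the units of the state.
- bot.state(): the state, without advancing time (a new reading comes with each control period).
- bot.snapshot(name): name is "scene" or "top" or "wrist"; returns a dict with "frame" (480x640x3 uint8, red, green, blue), "fx", "fy", "cx", "cy" (pixels), "k1" (the pictures are not rectified: a ray, as slopes to the right and down, at radius r is drawn at 1 + k1 r^2 times it, then the intrinsics apply), "rvec" (rotation vector, rad) and "tvec" (3), from world to camera coordinates, as OpenCV has them. Camera axes: x right, y down, z forward; pixel columns grow to the right and rows downward; lengths in mm; the calibration is good to about 2 mm. A picture is of the moment at which its call begins. There is no depth.
- bot.finish_job(): hands the job in, once; it reports no verdict.
The state is a dict: "time_s": time; "qpos": joint angles; "qvel": joint speeds; "joint_efforts": joint torques, N m; "tool_pos": TCP position; "tool_rot": TCP orientation; "wrist_force": force on the tool from outside, world axes, zero at the start; "wrist_torque": the same for the moment, N m; "grip_width": finger opening in mm.
Only numpy, scipy, OpenCV 4.12 (cv2) and the standard library are available. Lean on these libraries where they do the work, as an engineer would, in place of code of your own. Each camera call takes 0.05 s, during which the arm holds its last target. There are 200 camera calls.

### The job

Take the plywood divider off its sloping stand and slide it upright into the groove across the open drawer until it sits on the drawer floor. Then set the square tin of nails upright in the front compartment, between the divider and the drawer front, and push the drawer fully home. Leave the tub, the can and the pliers where they are.

Things in the scene. Friction and masses are not known exactly. Their poses are not given: they have to be found in the camera images.
- divider: Plywood panel, 8 thick (its x), 110 wide (its y), 70 mm high (its z), long edges rounded; either way round fits. Origin at its centre. At the start it leans in the stand, its top edge 35 degrees from vertical towards the stand's -x; bare on both faces over its middle 90 mm from 16 mm above its lower edge, props under its ends.
- stand: Fixed wooden stand, base 120 x 130 x 12 mm. Its trough, 12 mm wide, 16 mm deep, floor 55 mm above the table, leans 35 degrees from upright towards the stand's -x; the divider comes out along its own z. Origin at the centre of its underside; z up, y along the trough. Props under the panel's ends begin 47 mm from its middle.
- tin: Open square steel tin filled with nails, 50 x 50 mm and 45 mm high, walls 3 mm, 140 g. Origin at the centre of its underside, z up.
- chest: Fixed grey one-drawer chest, 215 deep (x) x 150 wide (y) x 110 mm high. Origin at the centre of its underside; its open front faces its own -x. With the drawer home, the drawer front stands 15 mm out from the chest.
- drawer (a joint): How far the drawer stands open, m: 0 = home against its stop, up to 0.17 out along the chest's -x. It stays where it is left; it takes about 3 N to slide.
- groove (a point): Centre of the groove on the drawer's inner floor (20 mm above the table); moves with the drawer; x to its back, y across, z up. At each side wall (114 mm apart) two ribs, 10 mm deep, leave a slot 11 mm wide up to 40 mm above the floor, flaring to 23 mm at 50 mm. Side walls are 52 mm high; the seated panel stands 18 mm above them. The back compartment is 115 mm long.
- bay (a point): Centre of the front compartment's floor, 42.5 mm before the groove (-x), moving with the drawer. Clear space between drawer front and seated panel: 77 mm (x) by 114 mm (y). The drawer front is 15 mm thick, inner face 38.5 mm before this point, top 77 mm above the drawer's floor.
- pull (a point): Middle of the steel bar handle, 80 mm long across (y), about 10 mm thick, 35 mm before the drawer front's outer face and 60 mm above the table; moves with the drawer.
- tub: Bystander: round white tub of loose nails, 100 mm across, 70 mm high; origin at the centre of its underside.
- can: Bystander: round can 68 mm across, 85 mm high; origin at the centre of its underside.
- pliers: Bystander: pliers with blue handles lying flat, about 150 mm long, 16 mm high; origin near the pivot, handles to its -x.
Mind the look-alikes: they are no part of the job. Several things have the shape of the divider; the one meant has the colours described above.

How it is judged (in metres and radians):
On the way, in this order (a step that is already met when the one before it is completed fails the run):
1. the divider stands fully down in the groove of the open drawer (x of divider in the frame of groove between -0.004 and 0.004 m and y of divider in the frame of groove between -0.005 and 0.005 m and z of divider in the frame of groove between 0.031 and 0.039 m and angle between the z axis of divider and the z axis of groove, either way round below 0.15 rad and angle between the x axis of divider and the x axis of groove, either way round below 0.15 rad and contact force between divider and the fingers below 0.1 N), for 0.2 s.
2. the tin stands released in the front compartment (x of tin in the frame of groove between -0.079 and -0.027 m and y of tin in the frame of groove between -0.034 and 0.034 m and z of tin in the frame of groove between -0.004 and 0.006 m and angle between the z axis of tin and the z axis of groove, either way round below 0.12 rad and contact force between tin and the fingers below 0.1 N), for 0.2 s.
3. the drawer is pushed home (value of joint drawer below 0.004 m), for 0.2 s.
At the end, for the whole second after the job is handed in: Drawer within 4 mm of its stop; in it the divider stands in the groove on the floor (4 mm along, 5 mm across, 4 mm in height, 0.15 rad square and upright) and the tin stands upright (0.12 rad) on the front compartment's floor; both at rest and released (all of step 2 and x of divider in the frame of groove between -0.004 and 0.004 m and y of divider in the frame of groove between -0.005 and 0.005 m and z of divider in the frame of groove between 0.031 and 0.039 m and angle between the z axis of divider and the z axis of groove, either way round below 0.15 rad and angle between the x axis of divider and the x axis of groove, either way round below 0.15 rad and value of joint drawer below 0.004 m and linear speed of each of divider, tin below 0.02 m/s); the robot touches nothing.
It fails at once if the white tub of nails is pushed away (more than 30 mm) (distance of tub from where it was at the start of the episode above 0.03 m).
It fails at once if the round can is pushed away (more than 30 mm) (distance of can from where it was at the start of the episode above 0.03 m).
It fails at once if the pliers is pushed away (more than 30 mm) (distance of pliers from where it was at the start of the episode above 0.03 m).
It fails at once if the tin is tipped over (angle between tin's own z axis and vertical above 1 rad).
It also fails if it takes over 72 s, if anything falls off the work surface, if the arm or the gripper's body presses on something with over 40 N, if the wrist force passes 120 N, or if a joint passes its speed limit or range.

## Working session

There is one attempt and no reset: what is moved stays moved. The work goes in short steps, Python scripts to look and compute and a tool call to move; the robot and the scene stay as the last step left them, time stands still between calls to the robot, and variables do not carry over. Pictures are saved under pics/ and viewed, about 8 in all and at most 12, crops included, and the job is handed in when it is done.

Besides the shell and the picture viewer there is one more tool, called after "Emit:" as name([rows], argument=value, ...), one row to a line, values as JSON. send_rows: Moves the arm, as the interface text tells. Its arguments: {"type":"object","properties":{"rows":{"type":"array","items":{"type":"array","items":{"type":"number"}}},"claw":{"type":"number"},"newtons":{"type":"number"}},"required":["rows"]}

```bash
mkdir -p pics; cat > h.py <<'E'
import numpy as np, cv2
from scipy.spatial.transform import Rotation as R
from rig import bot
def snap(n,fn=None):
    s=bot.snapshot(n)
    if fn: cv2.imwrite('pics/'+fn,s['frame'][:,:,::-1])
    return s
def ray(s,u,v):
    K=np.array([[s['fx'],0,s['cx']],[0,s['fy'],s['cy']],[0,0,1.]])
    p=cv2.undistortPoints(np.array([[[u,v]]],float),K,np.array([s['k1'],0,0,0.]))[0,0]
    Rm=cv2.Rodrigues(np.array(s['rvec'],float))[0]; t=np.array(s['tvec'],float).ravel()
    return -Rm.T@t, Rm.T@np.array([p[0],p[1],1])
def plane(s,u,v,z):
    o,d=ray(s,u,v); return o+d*(z-o[2])/d[2]
def proj(s,P):
    K=np.array([[s['fx'],0,s['cx']],[0,s['fy'],s['cy']],[0,0,1.]])
    return cv2.projectPoints(np.array(P,float).reshape(-1,3),np.array(s['rvec'],float),np.array(s['tvec'],float),K,np.array([s['k1'],0,0,0.]))[0][:,0]
def tri(s1,p1,s2,p2):
    o1,d1=ray(s1,*p1);o2,d2=ray(s2,*p2)
    a,b=np.linalg.lstsq(np.c_[d1,-d2],o2-o1,rcond=None)[0]
    return (o1+a*d1+o2+b*d2)/2, np.linalg.norm(o1+a*d1-o2-b*d2)
E
python3 - <<'E'
from h import *
import pickle
d={}
for n in ('scene','top','wrist'):
    d[n]=snap(n,n+'0.png'); o,_=ray(d[n],320,240); print(n,o.round(),d[n]['fx'])
pickle.dump(d,open('d0.pkl','wb'))
print(bot.state())
E
```

```text
scene [1302. -500. 1032.] 580.1956385701887
top [ 292.   54. 1391.] 529.8950412045396
wrist [ 361. -576.  372.] 365.12058681156896
{'time_s': 0.15, 'qpos': array([ 1.09208912,  0.46928533, -0.04857423,  1.53343432,  0.02408179,
        1.14102223, -0.08231616]), 'qvel': array([ 0.00133441, -0.00164925, -0.00100127, -0.00252593, -0.00096861,
        0.00021455,  0.00137207]), 'joint_efforts': array([ 4.38122761e-04, -5.10764766e+01, -4.66091372e-02, -2.37979496e+01,
        1.07100859e-02,  5.45977309e-03, -1.52715643e-05]), 'tool_pos': array([ 293.29261591, -607.43890198,  230.47651316]), 'tool_rot': array([ 9.74817129e-01,  2.23004378e-01, -1.95690585e-04, -7.57462473e-04]), 'wrist_force': array([ 0.07173638, -0.35734186, -0.6500234 ]), 'wrist_torque': array([ 0.00550714, -0.02091049,  0.00537579]), 'grip_width': 85.42698999139304}
```

View pics/scene0.png

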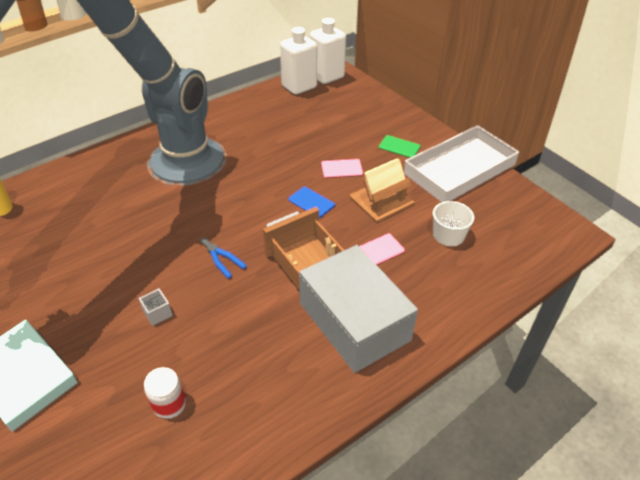

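View pics/top0.png

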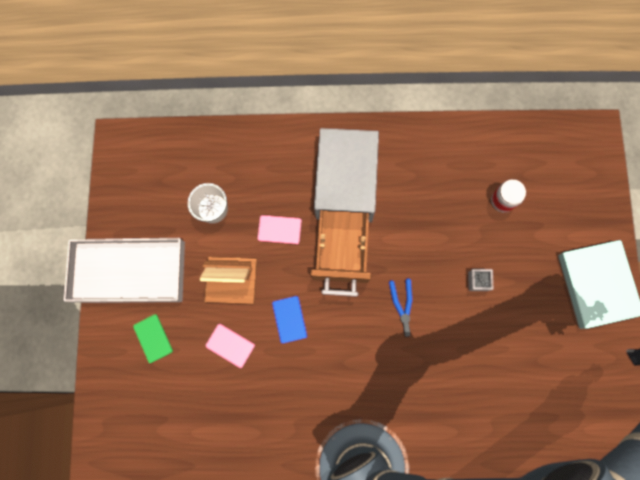

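Scene and top views: the plywood divider leans in the stand at top (228,272), scene (385,182). Candidates with its shape are the pink panels at top (280,229) and (230,345), the blue one at (290,319) and the green one at (152,338). All four lie flat and are the wrong colour. Only the stand's panel matches the description. The tin is at (481,279), the open drawer at (343,243), the pliers at (402,305), the tub at (208,203) and the can at (510,195). One close crop to check.

```bash
python3 - <<'E'
import pickle,cv2,numpy as np
d=pickle.load(open('d0.pkl','rb'))
t=d['top']['frame'];s=d['scene']['frame']
f=lambda im,x,y,w,h:cv2.resize(im[y:y+h,x:x+w],(400,300),interpolation=cv2.INTER_CUBIC)
o=np.vstack([np.hstack([f(t,190,242,80,60),f(t,297,196,92,108)[:300]]),np.hstack([f(s,345,155,80,60),f(s,250,195,120,90)])])
cv2.imwrite('pics/c1.png',o[:,:,::-1])
E
```

```text
(no output)
```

View pics/c1.png

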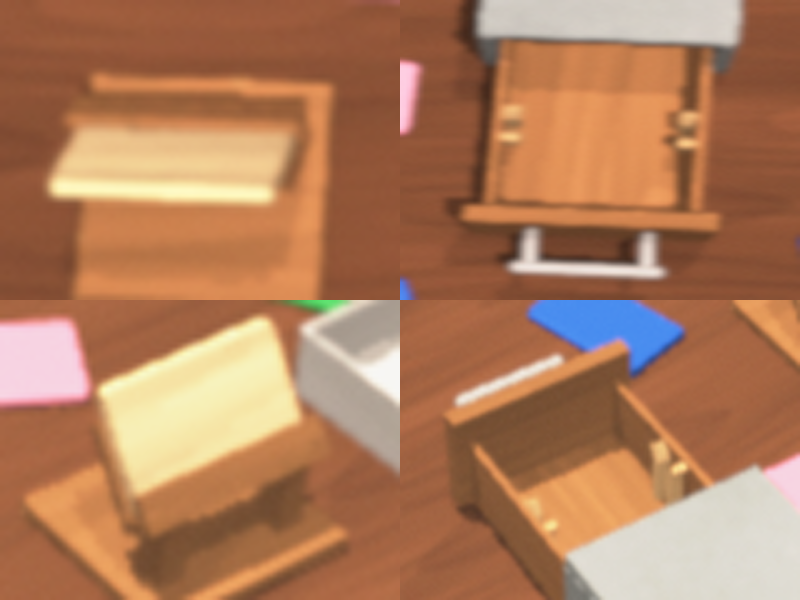

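```bash
python3 - <<'E'
from h import *
import pickle
d=pickle.load(open('d0.pkl','rb'));t=d['top'];s=d['scene']
sc=lambda x,y:(345+x/5,155+(y-300)/5)
print('topedge',[x.round(1) for x in [*tri(t,(200,280),s,sc(272,320)),*tri(t,(245,281.5),s,sc(98,388))]] if 0 else '')
for a,b in [((200,279.5),sc(268,318)),((245,281.5),sc(100,388)),((200,279.5),sc(100,388)),((245,281.5),sc(268,318))]:
    p,e=tri(t,a,s,b);print('panel',p.round(1),round(e,1))
for n,u,v,z in [('baseFL',208.4,257,12),('baseFR',256.4,259,12),('baseNR',252.5,303,12),('baseNL',205,301,12),('frontL',311.3,276.5,97),('frontR',370.1,277,97),('handL',321.8,292.5,65),('handR',357.7,294,65),('ribL',322.8,240.1,70),('ribR',363,243,70),('chFL',316,211,110),('chFR',375.5,213.5,110),('chBL',320,129,110),('chBR',379,131,110),('tin',481,279.5,45),('tub',208,203,70),('can',511,194,85),('pliers',404,305,10)]:
    print(n,plane(t,u,v,z).round(1))
for n in('chFL',):pass
w=d['wrist'];st=bot.state();Rt=R.from_quat(st['tool_rot'])
o,dd=ray(w,320,240);print('cam in tool',Rt.inv().apply(o-st['tool_pos']).round(1),Rt.inv().apply(dd).round(3)); Rc=cv2.Rodrigues(np.array(w['rvec']))[0]
print((Rc@Rt.as_matrix()).round(3)); print(Rt.as_matrix().round(3))
E
```

```text
topedge 
panel [462.1 391.5 115.7] 2.9
panel [456.4 280.8 116.9] 4.6
panel [441.6 355.5  89.8] 91.2
panel [479.2 310.  154.1] 92.8
baseFL [535.2 397.   12. ]
baseFR [528.3 268.1  12. ]
baseNR [411.7 276.6  12. ]
baseNL [417.9 402.4  12. ]
frontL [468.4 118.2  97. ]
frontR [465.6 -26.4  97. ]
handL [432.   93.5  65. ]
handR [427.3   3.6  65. ]
ribL [565.2  89.9  70. ]
ribR [556.3 -12.1  70. ]
chFL [631.3 105.3 110. ]
chFR [622.7 -42.8 110. ]
chBL [849.6  93.9 110. ]
chBR [841.2 -57.7 110. ]
tin [ 462.7 -311.9   45. ]
tub [667.9 388.5  70. ]
can [ 676.  -391.6   85. ]
pliers [ 402.9 -117.9   10. ]
cam in tool [  74.5    0.5 -141.6] [-0.304  0.002  0.953]
[[-0.     1.     0.   ]
 [-0.958 -0.    -0.286]
 [-0.286 -0.     0.958]]
[[ 0.901  0.435 -0.001]
 [ 0.435 -0.901  0.001]
 [-0.    -0.002 -1.   ]]
```

```bash
cat >> h.py <<'E'
def rot(yaw,tilt=0):
    a,b=np.radians(yaw),np.radians(tilt)
    ex=np.array([np.cos(a),np.sin(a),0]);ey=np.array([-np.sin(a),np.cos(a),0]);ez=np.array([0,0,1.])
    y=np.cos(b)*ex+np.sin(b)*ez; z=np.sin(b)*ex-np.cos(b)*ez
    return R.from_matrix(np.c_[ey,y,z])
def go(*targets):
    s=bot.state();R0=R.from_quat(s['tool_rot'])
    for p,Rt in targets:
        r=np.degrees((R0.inv()*Rt).as_rotvec());dp=R0.inv().apply(np.array(p)-s['tool_pos'])
        print(dp.round(1),r.round(2),'rows',round(np.linalg.norm(dp)/62.5,1),round(np.linalg.norm(r)/10.7,1))
def st():
    s=bot.state();print(round(s['time_s'],2),s['tool_pos'].round(1),R.from_quat(s['tool_rot']).as_matrix().round(3).tolist(),s['wrist_force'].round(1),round(s['grip_width'],1),s['qpos'].round(2))
E
python3 - <<'E'
from h import *
go(([555,45,260],rot(-3.1)))
E
```

```text
[ 519.3 -473.8  -28.8] [-8.000e-02 -5.000e-02 -6.113e+01] rows 11.3 5.7
```

Emit:
send_rows([
  [520,-474,-29,0,0,-61],
  [520,-474,-29,0,0,-61],
  [520,-474,-29,0,0,-61],
  [520,-474,-29,0,0,-61],
  [520,-474,-29,0,0,-61],
  [520,-474,-29,0,0,-61],
  [520,-474,-29,0,0,-61],
  [520,-474,-29,0,0,-61],
  [520,-474,-29,0,0,-61],
  [520,-474,-29,0,0,-61],
  [520,-474,-29,0,0,-61],
  [520,-474,-29,0,0,-61],
  [520,-474,-29,0,0,-61],
  [520,-474,-29,0,0,-61],
  [520,-474,-29,0,0,-61],
  [520,-474,-29,0,0,-61],
])

```text
time_s: 2.15
tool_pos: [555.6, 43.7, 260.4]
tool_rot: [0.728, 0.686, -0.0, 0.0]
wrist_force: [0.1, 0.0, 0.6]
grip_width: 85.3
```

```bash
python3 - <<'E'
from h import *
import pickle
st();w=snap('wrist','w1.png');pickle.dump(w,open('w1.pkl','wb'))
go(([450,336,240],rot(-3.1)))
E
```

```text
2.15 [555.6  43.7 260.4] [[0.059, 0.998, 0.0], [0.998, -0.059, -0.001], [-0.001, 0.0, -1.0]] [0.1 0.  0.6] 85.3 [ 0.32  0.31 -0.59  1.75  0.19  1.14 -0.39]
[ 285.4 -122.4   20.2] [ 0.01  0.03 -0.22] rows 5.0 0.0
```

View pics/w1.png

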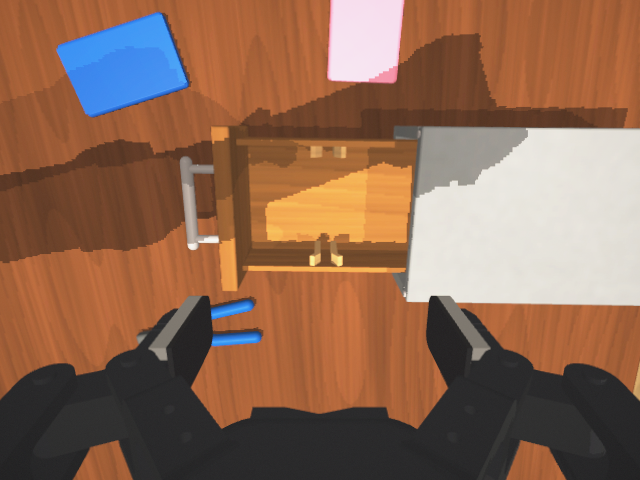

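```bash
python3 - <<'E'
import cv2
im=cv2.imread('pics/w1.png')
cv2.imwrite('pics/w1c.png',cv2.resize(im[120:300,205:425],None,fx=3.6,fy=3.3,interpolation=cv2.INTER_CUBIC))
E
```

```text
(no output)
```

View pics/w1c.png

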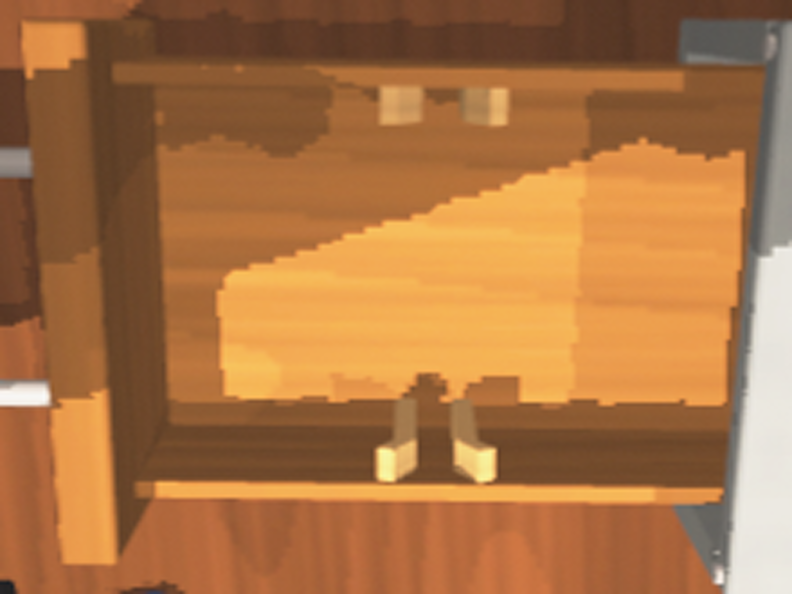

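Emit:
send_rows([
  [285,-122,20,0,0,0],
  [285,-122,20,0,0,0],
  [285,-122,20,0,0,0],
  [285,-122,20,0,0,0],
  [285,-122,20,0,0,0],
  [285,-122,20,0,0,0],
  [285,-122,20,0,0,0],
  [285,-122,20,0,0,0],
  [285,-122,20,0,0,0],
])

```text
time_s: 3.32
tool_pos: [450.9, 335.0, 240.3]
tool_rot: [0.728, 0.686, -0.0, 0.0]
wrist_force: [0.4, 1.1, 1.0]
grip_width: 85.0
```

```bash
python3 - <<'E'
from h import *
import pickle
st();w=snap('wrist','w2.png');pickle.dump(w,open('w2.pkl','wb'))
E
```

```text
3.33 [450.9 335.  240.3] [[0.059, 0.998, 0.0], [0.998, -0.059, -0.0], [-0.0, 0.0, -1.0]] [0.4 1.1 1. ] 85.0 [-0.16  0.36 -0.7   1.77  0.26  1.11 -1.01]
```

View pics/w2.png

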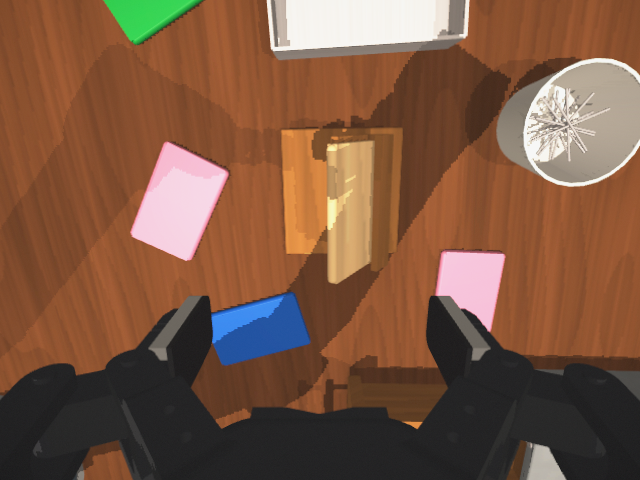

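```bash
python3 - <<'E'
from h import *
import pickle
w=pickle.load(open('w1.pkl','rb'));c=lambda x,y:(205+x/3.6,120+y/3.3)
for n,x,y,z in [('ribLo ctr',436,463,70),('ribLo inner end',395,445,70),('ribLo wall end',385,482,70),('ribUp ctr',443,105,70),('ribUp wall end',400,86,70),('ribUp inner end',400,124,70),('wallLo in L',150,482,72),('wallLo in R',720,487,72),('wallLo out L',150,497,72),('wallLo out R',720,502,72),('wallUp in L',160,83,72),('wallUp in R',680,90,72),('wallUp out L',115,63,72),('wallUp out R',760,66,72),('front in U',88,25,97),('front in Lo',118,562,97),('front out U',25,25,97),('front out Lo',65,562,97),('chest front U',765,140,110),('chest front Lo',725,590,110)]:
    print(n,plane(w,*c(x,y),z).round(1))
w=pickle.load(open('w2.pkl','rb'))
for n,u,v,z in [('top +y',328,145,113),('top -y',329,283,112),('base',282,130,12),('base',402,128,12),('base',286,254,12),('pan low +y',374,140,77),('pan low -y',371,264,77)]:
    print(n,plane(w,u,v,z).round(1))
m=cv2.imread('pics/w2.png')[120:300,270:420]; cv2.imwrite('pics/w2c.png',cv2.resize(m,None,fx=4,fy=3.3,interpolation=cv2.INTER_CUBIC))
E
```

```text
ribLo ctr [561.  -10.2  70. ]
ribLo inner end [550.3  -3.9  70. ]
ribLo wall end [546.9 -15.3  70. ]
ribUp ctr [568.2  92.6  70. ]
ribUp wall end [557.9  98.1  70. ]
ribUp inner end [557.3  88.2  70. ]
wallLo in L [483.9 -10.8  72. ]
wallLo in R [637.  -21.4  72. ]
wallLo out L [483.3 -15.5  72. ]
wallLo out R [637.  -26.1  72. ]
wallUp in L [499.5 102.4  72. ]
wallUp in R [626.2  93.1  72. ]
wallUp out L [489.2 108.2  72. ]
wallUp out R [645.5  98.2  72. ]
front in U [489.8 118.   97. ]
front in Lo [478.9 -24.3  97. ]
front out U [475.9 118.8  97. ]
front out Lo [465.5 -23.5  97. ]
chest front U [637.3  83.1 110. ]
chest front Lo [629.7 -35.1 110. ]
top +y [462.6 393.3 113. ]
top -y [457.8 285.3 112. ]
base [420.8 404.5  12. ]
base [537.3 399.4  12. ]
base [413.7 276.5  12. ]
pan low +y [500.7 393.   77. ]
pan low -y [496.3 285.6  77. ]
```

View pics/w2c.png

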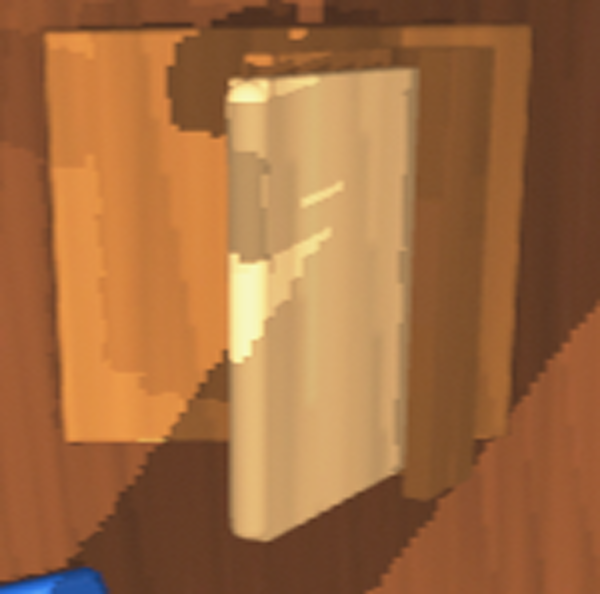

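```bash
python3 - <<'E'
from h import *
w=-2.6;Rt=rot(w,35);tz=Rt.as_matrix()[:,2];top=np.array([464,339,112.3])
print(tz, top+39*tz)
go((top-50*tz,Rt),(top+39*tz,Rt))
E
```

```text
[ 0.57298598 -0.02601914 -0.81915204] [486.3464532  337.9852535   80.35307027]
[  4.1 -15.7  87.1] [-34.98   0.25  -0.74] rows 1.4 3.3
[  4.8  35.3 160. ] [-34.98   0.25  -0.74] rows 2.6 3.3
```

Emit:
send_rows([
  [4.1,-15.7,50,-35,0.25,-0.74],
  [4.1,-15.7,60,-35,0.25,-0.74],
  [4.1,-15.7,87,-35,0.25,-0.74],
  [4.1,-15.7,87,-35,0.25,-0.74],
  [4.1,-15.7,87,-35,0.25,-0.74],
  [4.1,-15.7,87,-35,0.25,-0.74],
], claw=50)

```text
time_s: 4.12
tool_pos: [435.6, 341.6, 154.2]
tool_rot: [0.689, 0.659, 0.208, 0.217]
wrist_force: [0.0, -0.1, -0.4]
grip_width: 49.9
```

```bash
python3 - <<'E'
from h import *
import pickle
st();w=snap('wrist','w3.png');pickle.dump(w,open('w3.pkl','wb'))
Rt=rot(-2.6,35);tz=Rt.as_matrix()[:,2];top=np.array([464,339,112.3])
go((top+39*tz,Rt))
E
```

```text
4.12 [435.6 341.6 154.2] [[0.045, 0.818, 0.573], [0.999, -0.037, -0.025], [0.001, 0.573, -0.819]] [ 0.  -0.1 -0.4] 49.9 [-0.63  0.3  -0.46  2.19  1.16  0.74 -2.02]
[-1.4 -1.2 89.6] [ 0.02 -0.08 -0.07] rows 1.4 0.0
```

View pics/w3.png

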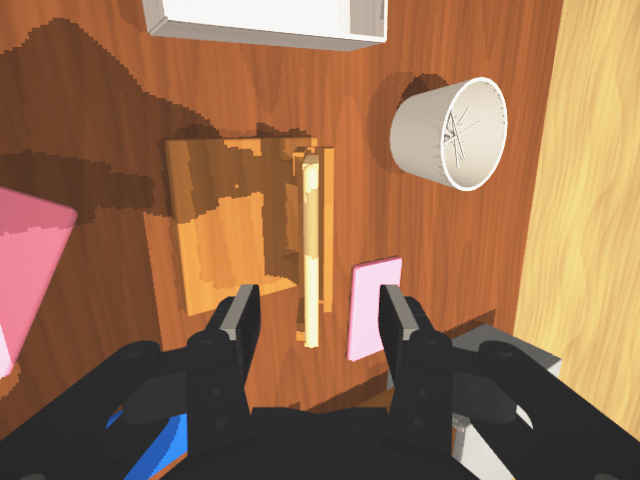

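```bash
python3 - <<'E'
from h import *
import pickle
w=pickle.load(open('w3.pkl','rb'));s=bot.state();Rt=R.from_quat(s['tool_rot'])
for u,v in [(311.5,152),(311,158),(311.5,346),(304,250),(319,250)]:
    o,d=ray(w,u,v);o=Rt.inv().apply(o-s['tool_pos']);d=Rt.inv().apply(d)
    for zz in (48,52):print(u,v,zz,(o+d*(zz-o[2])/d[2]).round(1))
E
```

```text
311.5 152 48 [59.7 -3.5 48. ]
311.5 152 52 [59.4 -3.6 52. ]
311 158 48 [56.7 -3.8 48. ]
311 158 52 [56.3 -3.8 52. ]
311.5 346 48 [-53.1  -4.   48. ]
311.5 346 52 [-55.8  -4.1  52. ]
304 250 48 [ 7.2 -7.9 48. ]
304 250 52 [ 5.8 -8.  52. ]
319 250 48 [ 7.2  0.4 48. ]
319 250 52 [ 5.8  0.4 52. ]
```

The panel is seen edge-on at columns 304–319, rows 152–347, so it sits 3.8 mm to tool −y and about 1 mm to +x. I'll correct for that and descend.

Emit:
send_rows([
  [1,-3.8,10,0,0,0],
  [1,-3.8,50,0,0,0],
  [1,-3.8,89,0,0,0],
  [1,-3.8,89,0,0,0],
  [1,-3.8,89,0,0,0],
])

```text
time_s: 4.8
tool_pos: [482.4, 340.7, 78.5]
tool_rot: [0.689, 0.66, 0.208, 0.217]
wrist_force: [-0.5, -0.1, -1.1]
grip_width: 50.0
```

Emit:
send_rows([
  [0,0,0,0,0,0],
  [0,0,0,0,0,0],
  [0,0,0,0,0,0],
  [0,0,0,0,0,0],
  [0,0,0,0,0,0],
  [0,0,0,0,0,0],
], claw=0, newtons=40)

```text
time_s: 5.55
tool_pos: [482.3, 341.0, 79.2]
tool_rot: [0.689, 0.66, 0.209, 0.217]
wrist_force: [-3.7, -1.6, 6.4]
grip_width: 7.3
```

Emit:
send_rows([
  [0,0,-10,0,0,0],
  [0,0,-30,0,0,0],
  [0,0,-60,0,0,0],
  [0,0,-110,0,0,0],
  [0,0,-130,0,0,0],
  [0,0,-130,0,0,0],
  [0,0,-130,0,0,0],
])

```text
time_s: 6.42
tool_pos: [408.1, 342.9, 184.0]
tool_rot: [0.689, 0.66, 0.208, 0.217]
wrist_force: [0.2, 0.0, -1.6]
grip_width: 7.6
```

```bash
python3 - <<'E'
from h import *
import pickle
st();w=snap('wrist','w4.png');pickle.dump(w,open('w4.pkl','wb'))
go(([520,200,220],rot(-3.9)),([564.5,40.8,200],rot(-3.9)))
E
```

```text
6.42 [408.1 342.9 184. ] [[0.044, 0.819, 0.573], [0.999, -0.035, -0.026], [-0.001, 0.573, -0.819]] [ 0.2  0.  -1.6] 7.6 [-0.65  0.23 -0.49  2.19  1.05  0.79 -1.95]
[-137.7  117.4   37.9] [34.94 -0.34  1.36] rows 3.0 3.3
[-294.8  148.    84. ] [34.94 -0.34  1.36] rows 5.4 3.3
```

View pics/w4.png

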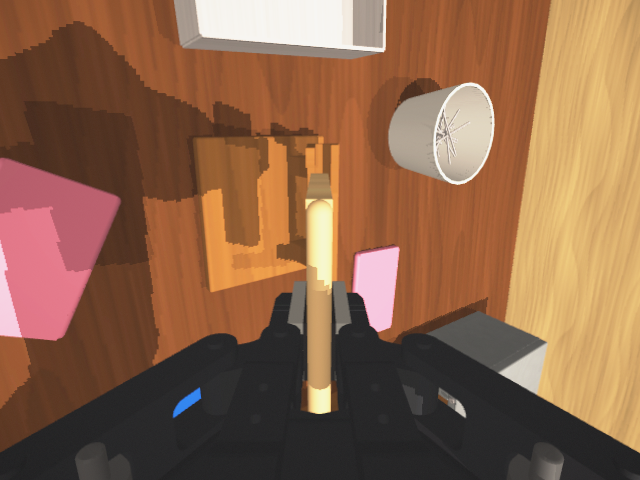

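```bash
python3 - <<'E'
from h import *
import pickle
w=pickle.load(open('w4.pkl','rb'));s=bot.state();Rt=R.from_quat(s['tool_rot'])
for u,v,zz in [(319.5,200,-39),(319.5,412,-39),(319.5,175,31),(319.5,200,-42),(319.5,412,-42),(319.5,200,-36),(319.5,412,-36)]:
    o,d=ray(w,u,v);o=Rt.inv().apply(o-s['tool_pos']);d=Rt.inv().apply(d)
    print(u,v,zz,(o+d*(zz-o[2])/d[2]).round(1))
im=cv2.imread('pics/w4.png')[165:425,295:345].astype(int)
hsv=cv2.cvtColor(im.astype(np.uint8),cv2.COLOR_BGR2HSV)
print([(165+i,hsv[i,24].tolist()) for i in list(range(0,44,2))+list(range(238,258,2))])
E
```

```text
319.5 200 -39 [ 52.6   1.2 -39. ]
319.5 412 -39 [-20.8   1.2 -39. ]
319.5 175 31 [50.4  1.3 31. ]
319.5 200 -42 [ 53.2   1.2 -42. ]
319.5 412 -42 [-18.    1.2 -42. ]
319.5 200 -36 [ 52.    1.2 -36. ]
319.5 412 -36 [-23.5   1.2 -36. ]
[(165, [14, 174, 228]), (167, [14, 174, 228]), (169, [15, 173, 228]), (171, [15, 176, 228]), (173, [15, 151, 188]), (175, [16, 120, 163]), (177, [17, 121, 162]), (179, [16, 122, 169]), (181, [16, 119, 167]), (183, [17, 120, 161]), (185, [16, 120, 170]), (187, [16, 120, 172]), (189, [18, 116, 171]), (191, [17, 118, 171]), (193, [17, 119, 165]), (195, [16, 119, 157]), (197, [16, 117, 152]), (199, [16, 119, 165]), (201, [17, 122, 222]), (203, [22, 108, 243]), (205, [25, 93, 247]), (207, [27, 81, 247]), (403, [29, 55, 247]), (405, [29, 55, 247]), (407, [29, 55, 247]), (409, [29, 55, 247]), (411, [29, 55, 247]), (413, [26, 91, 243]), (415, [0, 6, 40]), (417, [120, 7, 39]), (419, [150, 7, 36]), (421, [0, 0, 37])]
```

```bash
python3 - <<'E'
import cv2,numpy as np
im=cv2.cvtColor(cv2.imread('pics/w3.png'),cv2.COLOR_BGR2HSV)
print([(r,im[r,308:316].mean(0).round().astype(int).tolist()) for r in list(range(140,172,2))+list(range(336,356,2))])
im=cv2.cvtColor(cv2.imread('pics/w4.png'),cv2.COLOR_BGR2HSV)
for r in (172,176,185,196,200,204,210): print(r,[(c,im[r,c].tolist()) for c in range(302,338,3)])
E
```

```text
[(140, [15, 170, 217]), (142, [15, 171, 216]), (144, [15, 170, 217]), (146, [14, 172, 200]), (148, [15, 169, 225]), (150, [14, 168, 190]), (152, [14, 168, 186]), (154, [14, 153, 156]), (156, [17, 121, 184]), (158, [17, 120, 185]), (160, [17, 120, 193]), (162, [17, 120, 184]), (164, [22, 102, 235]), (166, [26, 88, 247]), (168, [29, 56, 247]), (170, [30, 37, 247]), (336, [30, 35, 247]), (338, [30, 35, 247]), (340, [30, 35, 247]), (342, [30, 36, 247]), (344, [30, 36, 247]), (346, [28, 59, 247]), (348, [11, 165, 178]), (350, [11, 169, 174]), (352, [11, 168, 174]), (354, [11, 168, 175])]
172 [(302, [13, 159, 112]), (305, [13, 160, 113]), (308, [15, 173, 231]), (311, [14, 171, 227]), (314, [14, 171, 222]), (317, [14, 170, 223]), (320, [14, 172, 221]), (323, [13, 158, 134]), (326, [14, 161, 133]), (329, [13, 160, 124]), (332, [15, 173, 231]), (335, [15, 173, 231])]
176 [(302, [13, 163, 119]), (305, [13, 162, 113]), (308, [14, 174, 223]), (311, [16, 120, 163]), (314, [16, 120, 164]), (317, [16, 120, 164]), (320, [16, 120, 163]), (323, [16, 120, 163]), (326, [17, 121, 164]), (329, [13, 158, 1
[... 743 characters left out ...]
122, 186]), (320, [16, 122, 202]), (323, [17, 123, 208]), (326, [28, 72, 247]), (329, [29, 66, 247]), (332, [25, 99, 247]), (335, [15, 173, 238])]
204 [(302, [13, 168, 149]), (305, [17, 134, 228]), (308, [23, 106, 244]), (311, [17, 124, 202]), (314, [19, 118, 233]), (317, [22, 108, 244]), (320, [24, 100, 246]), (323, [24, 95, 246]), (326, [23, 100, 246]), (329, [21, 111, 240]), (332, [25, 99, 247]), (335, [15, 173, 238])]
210 [(302, [13, 165, 148]), (305, [14, 156, 160]), (308, [17, 125, 216]), (311, [21, 110, 243]), (314, [25, 89, 247]), (317, [28, 72, 247]), (320, [29, 61, 247]), (323, [29, 57, 247]), (326, [29, 60, 247]), (329, [28, 72, 247]), (332, [22, 120, 245]), (335, [15, 174, 238])]
```

```bash
python3 - <<'E'
from h import *
go(([563.5,43.1,200],rot(-3.9)),([563.5,43.1,130],rot(-3.9)))
E
```

```text
[-292.5  147.1   83.3] [34.94 -0.34  1.36] rows 5.4 3.3
[-292.4  107.   140.7] [34.94 -0.34  1.36] rows 5.5 3.3
```

Emit:
send_rows([
  [-50,40,0,12,0,0.5],
  [-100,80,30,24,0,1],
  [-292,147,83,35,-0.3,1.4],
  [-292,147,83,35,-0.3,1.4],
  [-292,147,83,35,-0.3,1.4],
  [-292,147,83,35,-0.3,1.4],
  [-292,147,83,35,-0.3,1.4],
  [-292,147,83,35,-0.3,1.4],
  [-292,107,141,35,-0.3,1.4],
  [-292,107,141,35,-0.3,1.4],
  [-292,107,141,35,-0.3,1.4],
  [-292,107,141,35,-0.3,1.4],
  [-292,107,141,35,-0.3,1.4],
])

```text
time_s: 8.1
tool_pos: [564.8, 45.1, 132.2]
tool_rot: [0.73, 0.683, 0.002, 0.0]
wrist_force: [-0.4, -0.2, -0.5]
grip_width: 7.6
```

```bash
python3 - <<'E'
from h import *
import pickle
st();w=snap('wrist','w5.png');pickle.dump(w,open('w5.pkl','wb'))
t=snap('top');s=snap('scene');pickle.dump((t,s),open('d5.pkl','wb'))
a=cv2.resize(w['frame'][150:420,200:470],(600,600),interpolation=cv2.INTER_CUBIC)
cv2.imwrite('pics/w5c.png',a[:,:,::-1])
E
```

```text
8.1 [564.8  45.1 132.2] [[0.067, 0.998, 0.003], [0.998, -0.067, 0.003], [0.003, 0.003, -1.0]] [-0.4 -0.2 -0.5] 7.6 [ 0.15  0.43 -0.39  1.88  0.21  0.87 -0.41]
```

View pics/w5c.png

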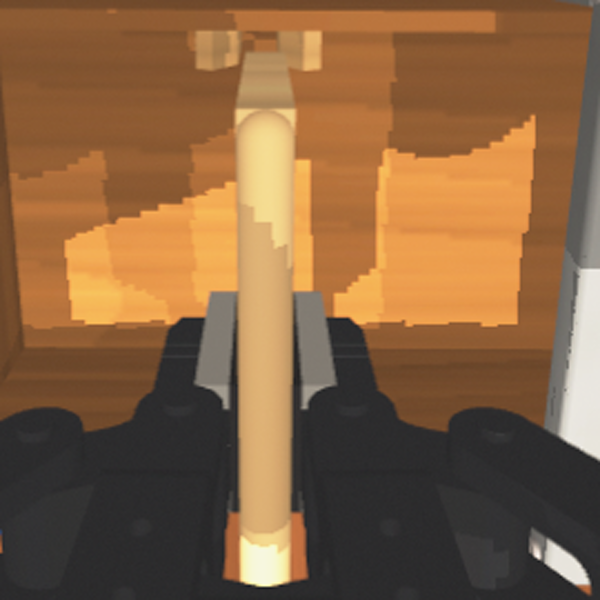

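```bash
python3 - <<'E'
from h import *
import pickle
w=pickle.load(open('w5.pkl','rb'));s=bot.state();Rt=R.from_quat(s['tool_rot'])
c=lambda x,y:(200+x/2.222,150+y/2.222)
for n,x,y,z in [('panel bot L',243,52,101),('panel bot R',290,52,101),('panel top L',236,108,171),('panel top R',297,108,171),('ribs outer L',195,50,70),('ribs outer R',321,50,70),('in L',240,40,70),('in R',280,40,70),('rib end',215,68,70),('rib wall',215,31,70),('wall in',100,30,72),('wall in R',490,30,72),('wall out',100,10,72),('wall out',490,12,72),('front',5,300,97)]:
    p=plane(w,*c(x,y),z);print(n,p.round(1),Rt.inv().apply(p-s['tool_pos']).round(1))
im=w['frame'];hsv=cv2.cvtColor(im,cv2.COLOR_RGB2HSV)
for col in(230,320,350,400):print(col,[(r,hsv[r,col].tolist()) for r in range(148,184,2)])
E
```

```text
panel bot L [565.5  96.2 101. ] [51.3 -2.2 30.5]
panel bot R [575.5  95.5 101. ] [51.3  7.8 30.6]
panel top L [566.3  97.7 171. ] [ 53.1  -1.4 -39.4]
panel top R [574.1  97.2 171. ] [ 53.1   6.4 -39.4]
ribs outer L [552.6  93.7  70. ] [ 47.9 -15.   61.5]
ribs outer R [584.   91.5  70. ] [47.9 16.5 61.6]
in L [564.   95.4  70. ] [50.3 -3.7 61.5]
in R [573.9  94.7  70. ] [50.3  6.3 61.6]
rib end [557.2  88.8  70. ] [ 43.4 -10.   61.5]
rib wall [558.  98.  70.] [52.6 -9.9 61.5]
wall in [530.  100.3  72. ] [ 53.  -38.   59.5]
wall in R [625.5  93.8  72. ] [52.9 57.8 59.6]
wall out [530.6 105.1  72. ] [ 57.8 -37.7  59.5]
wall out [625.5  98.1  72. ] [57.3 57.4 59.7]
front [504.8  41.2  97. ] [ -7.6 -59.1  34.3]
230 [(148, [13, 154, 111]), (150, [13, 159, 112]), (152, [13, 159, 114]), (154, [13, 164, 137]), (156, [13, 165, 142]), (158, [13, 163, 142]), (160, [13, 163, 142]), (162, [14, 165, 141]), (164, [13, 159, 136]), (166, [13, 162, 135]), (168, [13, 163, 133]), (170, [13, 161, 133]), (172, [13, 161, 133]), (174, [13, 160, 132]), (176, [13, 160, 131]), (178, [14, 165, 127]), (180, [13, 
[... 590 characters left out ...]
185]), (160, [13, 170, 185]), (162, [13, 170, 185]), (164, [13, 168, 167]), (166, [13, 171, 157]), (168, [14, 169, 158]), (170, [14, 168, 168]), (172, [13, 169, 174]), (174, [14, 171, 174]), (176, [14, 169, 171]), (178, [13, 170, 170]), (180, [13, 168, 167]), (182, [13, 168, 170])]
400 [(148, [12, 155, 99]), (150, [13, 155, 112]), (152, [13, 155, 115]), (154, [13, 164, 135]), (156, [13, 171, 188]), (158, [13, 172, 188]), (160, [13, 172, 187]), (162, [13, 170, 188]), (164, [13, 167, 153]), (166, [13, 163, 127]), (168, [13, 163, 127]), (170, [13, 163, 133]), (172, [13, 163, 138]), (174, [13, 164, 140]), (176, [13, 163, 138]), (178, [13, 161, 136]), (180, [13, 164, 134]), (182, [13, 162, 135])]
```

```bash
python3 - <<'E'
from h import *
st()
s=bot.snapshot('wrist');st()
w=pickle=None
import pickle;w=pickle.load(open('w5.pkl','rb'))
print(np.abs(w['frame'].astype(int)-s['frame']).mean(), np.array(w['tvec'])-np.array(s['tvec']))
E
```

```text
8.25 [564.2  44.7 131.4] [[0.067, 0.998, 0.002], [0.998, -0.067, 0.002], [0.003, 0.002, -1.0]] [-0.  -0.2  0.1] 7.6 [ 0.15  0.43 -0.39  1.88  0.21  0.87 -0.41]
8.3 [564.   44.7 131.2] [[0.067, 0.998, 0.001], [0.998, -0.067, 0.002], [0.003, 0.001, -1.0]] [-0.8 -0.1 -0.8] 7.6 [ 0.15  0.43 -0.39  1.88  0.21  0.87 -0.41]
1.8142805989583333 [-0.78327134  0.23898122  0.00784285]
```

Emit:
send_rows([
  [0,0,0,0,0,0],
  [0,0,0,0,0,0],
  [0,0,0,0,0,0],
  [0,0,0,0,0,0],
  [0,0,0,0,0,0],
  [0,0,0,0,0,0],
])

```text
time_s: 9.05
tool_pos: [563.8, 44.7, 130.5]
tool_rot: [0.731, 0.683, 0.001, -0.001]
wrist_force: [0.2, 0.1, -0.2]
grip_width: 7.7
```

Emit:
send_rows([
  [0.4,-0.6,10,0,0,0],
  [0.4,-0.6,25,0,0,0],
  [0.4,-0.6,35,0,0,0],
  [0.4,-0.6,42,0,0,0],
  [0.4,-0.6,47,0,0,0],
  [0.4,-0.6,47,0,0,0],
  [0.4,-0.6,47,0,0,0],
])

```text
time_s: 9.93
tool_pos: [563.5, 45.3, 83.8]
tool_rot: [0.731, 0.683, 0.001, -0.001]
wrist_force: [-0.1, 0.2, 0.3]
grip_width: 7.2
```

Emit:
send_rows([
  [0,0,5,0,0,0],
  [0,0,10,0,0,0],
  [0,0,15,0,0,0],
  [0,0,20,0,0,0],
  [0,0,25,0,0,0],
  [0,0,28,0,0,0],
  [0,0,30,0,0,0],
  [0,0,30,0,0,0],
])

```text
time_s: 10.92
tool_pos: [563.2, 45.3, 53.4]
tool_rot: [0.731, 0.683, 0.001, -0.001]
wrist_force: [-0.7, 0.1, -1.1]
grip_width: 7.7
```

Bottom is estimated 2–3 mm above the floor. I'll press down gently in 1 mm steps.

Emit:
send_rows([
  [0,0,1,0,0,0],
  [0,0,2,0,0,0],
  [0,0,2.5,0,0,0],
  [0,0,2.5,0,0,0],
])

```text
time_s: 11.42
tool_pos: [563.2, 45.3, 51.0]
tool_rot: [0.731, 0.683, 0.001, -0.001]
wrist_force: [-0.8, -0.5, -1.0]
grip_width: 7.5
```

Emit:
send_rows([
  [0,0,0.5,0,0,0],
  [0,0,1,0,0,0],
  [0,0,1.5,0,0,0],
  [0,0,1.5,0,0,0],
])

```text
time_s: 11.92
tool_pos: [563.3, 45.3, 49.6]
tool_rot: [0.731, 0.683, 0.001, -0.001]
wrist_force: [-0.3, 0.4, 1.6]
grip_width: 7.7
```

Emit:
send_rows([
  [0,0,0.5,0,0,0],
  [0,0,1,0,0,0],
  [0,0,1.5,0,0,0],
  [0,0,1.5,0,0,0],
])

```text
time_s: 12.42
tool_pos: [564.0, 45.2, 49.5]
tool_rot: [0.731, 0.683, 0.001, -0.0]
wrist_force: [-1.8, -1.4, 10.0]
grip_width: 7.2
```

Emit:
send_rows([
  [0,0,-1,0,0,0],
  [0,0,-1,0,0,0],
  [0,0,-1,0,0,0],
  [0,0,-1,0,0,0],
  [0,0,-1,0,0,0],
], claw=50)

```text
time_s: 13.05
tool_pos: [563.2, 45.3, 48.9]
tool_rot: [0.731, 0.683, 0.001, -0.001]
wrist_force: [0.2, 0.5, -0.2]
grip_width: 50.0
```

Emit:
send_rows([
  [0,0,-20,0,0,0],
  [0,0,-50,0,0,0],
  [0,0,-100,0,0,0],
  [0,0,-160,0,0,0],
  [0,0,-190,0,0,0],
  [0,0,-190,0,0,0],
  [0,0,-190,0,0,0],
], claw=85)

```text
time_s: 13.92
tool_pos: [562.4, 44.6, 237.9]
tool_rot: [0.731, 0.683, 0.0, -0.001]
wrist_force: [0.1, 0.2, -0.5]
grip_width: 85.1
```

```bash
python3 - <<'E'
from h import *
import pickle
st();w=snap('wrist','w6.png');pickle.dump(w,open('w6.pkl','wb'))
cv2.imwrite('pics/w6c.png',cv2.resize(w['frame'][120:360,190:430],(600,600),interpolation=cv2.INTER_CUBIC)[:,:,::-1])
go(([450,-300,220],rot(-3.9)))
E
```

```text
13.93 [562.4  44.6 237.9] [[0.067, 0.998, -0.002], [0.998, -0.067, 0.002], [0.002, -0.002, -1.0]] [ 0.1  0.2 -0.5] 85.1 [ 0.18  0.32 -0.42  1.77  0.14  1.08 -0.35]
[-351.4  -88.7   17. ] [-0.17 -0.11  0.04] rows 5.8 0.0
```

View pics/w6c.png

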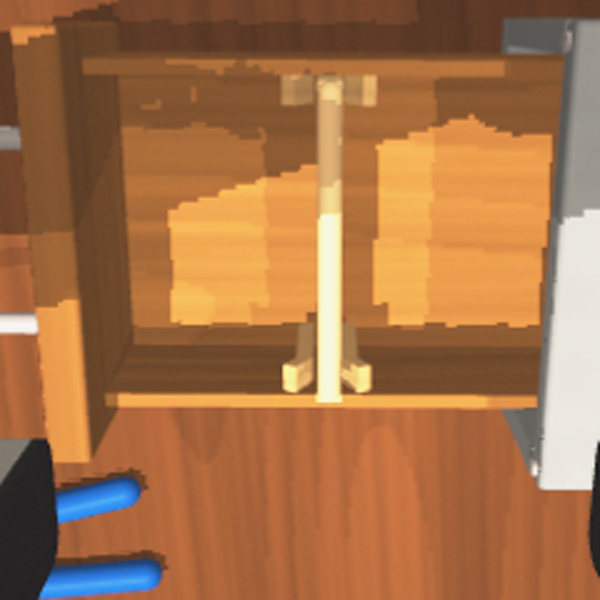

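Wrist view: the divider stands square between both rib pairs, with its top edge running from crop (330,78) to (329,400). Next is the tin.

```bash
cat >> h.py <<'E'
def rotx(yaw): # tool x forward along yaw, z down
    return rot(yaw)*R.from_rotvec([0,0,np.pi/2])
E
python3 - <<'E'
from h import *
import pickle
print(rotx(-3.9).as_matrix().round(2))
w=pickle.load(open('w6.pkl','rb'));c=lambda x,y:(190+x/2.5,120+y/2.5)
for x,y in[(330,76),(329,402)]:print('divider top',plane(w,*c(x,y),90).round(1))
for a,b in [((25,35),(118,460))]:pass
print('front out/in',plane(w,*c(68,380),97).round(1))
go(([430,-311,220],rotx(0)))
E
```

```text
[[ 1.   -0.07  0.  ]
 [-0.07 -1.   -0.  ]
 [ 0.    0.   -1.  ]]
divider top [569.8  98.2  90. ]
divider top [562.3 -11.1  90. ]
front out/in [476.2   5.8  97. ]
[-363.7 -107.9   17. ] [-2.200e-01  4.000e-02  8.614e+01] rows 6.1 8.1
```

Emit:
send_rows([
  [-364,-108,17,0,0,86],
  [-364,-108,17,0,0,86],
  [-364,-108,17,0,0,86],
  [-364,-108,17,0,0,86],
  [-364,-108,17,0,0,86],
  [-364,-108,17,0,0,86],
  [-364,-108,17,0,0,86],
  [-364,-108,17,0,0,86],
  [-364,-108,17,0,0,86],
  [-364,-108,17,0,0,86],
  [-364,-108,17,0,0,86],
  [-364,-108,17,0,0,86],
  [-364,-108,17,0,0,86],
  [-364,-108,17,0,0,86],
])

```text
time_s: 15.72
tool_pos: [430.9, -311.1, 221.2]
tool_rot: [1.0, 0.001, 0.0, -0.001]
wrist_force: [0.3, -0.4, -0.5]
grip_width: 85.2
```

```bash
python3 - <<'E'
from h import *
import pickle
st();w=snap('wrist','w7.png');pickle.dump(w,open('w7.pkl','wb'))
E
```

```text
15.72 [ 430.9 -311.1  221.2] [[1.0, 0.003, 0.0], [0.003, -1.0, 0.002], [0.0, -0.002, -1.0]] [ 0.3 -0.4 -0.5] 85.2 [ 0.54  0.25  0.    1.89 -0.    1.01 -1.02]
```

View pics/w7.png

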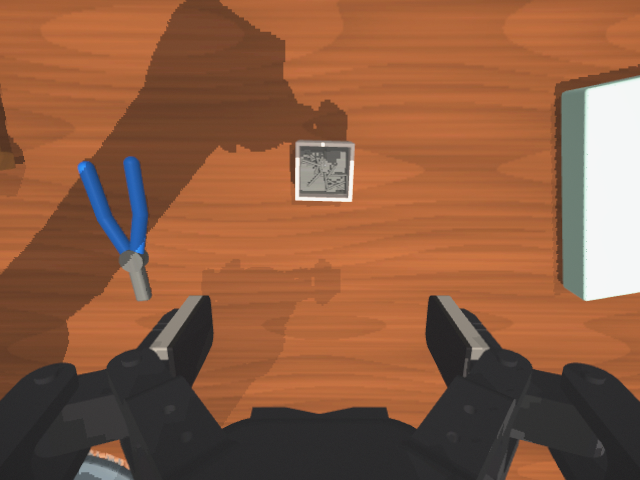

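Tin rim corners are at about (296,141), (354,142), (352,201) and (294,199). All 12 views are used, so I'll check by numbers from here.

```bash
python3 - <<'E'
from h import *
import pickle
w=pickle.load(open('w7.pkl','rb'))
hsv=cv2.cvtColor(w['frame'],cv2.COLOR_RGB2HSV)[125:215,280:370]
m=(hsv[:,:,1]<60).astype(np.uint8)
cs=max(cv2.findContours(m,cv2.RETR_EXTERNAL,cv2.CHAIN_APPROX_NONE)[0],key=cv2.contourArea)
pts=np.array([plane(w,280+p[0],125+p[1],45)[:2] for p in cs[:,0]],np.float32)
r=cv2.minAreaRect(pts);print(r); c=np.array([*r[0]])
P=[plane(w,*q,45)[:2].round(1) for q in [(296,141),(354,142),(352,201),(294,199)]];print(P,np.mean(P,0))
yaw=np.degrees(np.arctan2(*(np.array(P[1])-P[0])[::-1]));print(yaw+90)
E
```

```text
((466.6150207519531, -314.5904541015625), (50.24103546142578, 51.380889892578125), 88.67364501953125)
[array([ 491.9, -290.8]), array([ 491.2, -339.8]), array([ 440.6, -339.5]), array([ 442.2, -288.2])] [ 466.475 -314.575]
-0.8184554616886004
```

```bash
python3 - <<'E'
from h import *
go(([466.6,-314.6,80],rotx(-1.3)),([466.6,-314.6,14],rotx(-1.3)))
E
```

```text
[ 35.6   4.  141.2] [-0.14 -0.02  1.45] rows 2.3 0.1
[ 35.6   4.2 207.2] [-0.14 -0.02  1.45] rows 3.4 0.1
```

Emit:
send_rows([
  [36,4,50,0,0,1.4],
  [36,4,100,0,0,1.4],
  [36,4,135,0,0,1.4],
  [36,4,165,0,0,1.4],
  [36,4,190,0,0,1.4],
  [36,4,207,0,0,1.4],
  [36,4,207,0,0,1.4],
  [36,4,207,0,0,1.4],
])

```text
time_s: 16.77
tool_pos: [467.7, -314.8, 14.9]
tool_rot: [1.0, -0.011, 0.001, -0.001]
wrist_force: [-0.1, -0.3, 0.7]
grip_width: 85.0
```

Emit:
send_rows([
  [0,0,0,0,0,0],
  [0,0,0,0,0,0],
  [0,0,0,0,0,0],
  [0,0,0,0,0,0],
  [0,0,0,0,0,0],
  [0,0,0,0,0,0],
], claw=0, newtons=50)

```text
time_s: 17.52
tool_pos: [467.6, -314.8, 15.0]
tool_rot: [1.0, -0.011, 0.001, -0.001]
wrist_force: [-0.1, 0.6, 6.1]
grip_width: 49.2
```

Emit:
send_rows([
  [0,0,-10,0,0,0],
  [0,0,-40,0,0,0],
  [0,0,-80,0,0,0],
  [0,0,-130,0,0,0],
  [0,0,-170,0,0,0],
  [0,0,-170,0,0,0],
  [0,0,-170,0,0,0],
])

```text
time_s: 18.4
tool_pos: [466.0, -314.3, 183.1]
tool_rot: [1.0, -0.011, -0.001, -0.002]
wrist_force: [-0.8, -0.1, -2.0]
grip_width: 49.1
```

```bash
python3 - <<'E'
from h import *
st()
Rt=rotx(-3.9);ex=np.array([.9977,-.068,0])
# groove (tool frame at seating): panel centre; drawer centre from divider
g=np.array([564.3,42.5,0]);bay=g-41.5*ex;print(bay)
go((bay+[0,0,170],Rt),(bay+[0,0,60],Rt),(bay+[0,0,36],Rt))
E
```

```text
18.4 [ 466.  -314.3  183.1] [[1.0, -0.022, -0.002], [-0.022, -1.0, 0.004], [-0.002, -0.004, -1.0]] [-0.8 -0.1 -2. ] 49.1 [ 0.52  0.33  0.    1.86 -0.    0.95 -1.07]
[522.89545  45.322     0.     ]
[  49.  -360.7   14.4] [-0.21  0.11  2.64] rows 5.8 0.2
[  49.2 -360.3  124.4] [-0.21  0.11  2.64] rows 6.1 0.2
[  49.3 -360.2  148.4] [-0.21  0.11  2.64] rows 6.3 0.2
```

Emit:
send_rows([
  [48,-360,14,0,0,2.6],
  [48,-360,14,0,0,2.6],
  [48,-360,14,0,0,2.6],
  [48,-360,14,0,0,2.6],
  [48,-360,14,0,0,2.6],
  [48,-360,14,0,0,2.6],
  [48,-360,14,0,0,2.6],
  [48,-360,14,0,0,2.6],
  [48,-360,14,0,0,2.6],
  [48,-360,14,0,0,2.6],
])

```text
time_s: 19.65
tool_pos: [522.7, 42.6, 170.8]
tool_rot: [0.999, -0.035, -0.0, -0.001]
wrist_force: [0.8, -0.3, -1.4]
grip_width: 49.2
```

```bash
python3 - <<'E'
from h import *
st();go(([521.3,45.6,36],rotx(-3.9)))
E
```

```text
19.65 [522.7  42.6 170.8] [[0.998, -0.07, -0.0], [-0.07, -0.998, 0.002], [-0.0, -0.002, -1.0]] [ 0.8 -0.3 -1.4] 49.2 [-0.03  0.3  -0.16  1.95  0.06  0.9  -1.86]
[ -1.5  -2.6 134.8] [-0.12  0.03 -0.1 ] rows 2.2 0.0
```

Emit:
send_rows([
  [-1.5,-1.5,40,0,0,0],
  [-1.5,-1.5,70,0,0,0],
  [-1.5,-1.5,95,0,0,0],
  [-1.5,-1.5,115,0,0,0],
  [-1.5,-1.5,128,0,0,0],
  [-1.5,-1.5,133,0,0,0],
  [-1.5,-1.5,133,0,0,0],
  [-1.5,-1.5,133,0,0,0],
])

```text
time_s: 20.65
tool_pos: [522.1, 46.0, 38.7]
tool_rot: [0.999, -0.034, 0.001, -0.001]
wrist_force: [0.3, -0.3, -2.0]
grip_width: 49.6
```

Emit:
send_rows([
  [0,0,1,0,0,0],
  [0,0,2,0,0,0],
  [0,0,2.5,0,0,0],
  [0,0,2.5,0,0,0],
])

```text
time_s: 21.15
tool_pos: [521.5, 46.0, 35.5]
tool_rot: [0.999, -0.034, 0.0, -0.001]
wrist_force: [0.1, -0.3, -1.7]
grip_width: 49.2
```

Emit:
send_rows([
  [0,0,0.5,0,0,0],
  [0,0,1,0,0,0],
  [0,0,1.2,0,0,0],
  [0,0,1.2,0,0,0],
])

```text
time_s: 21.65
tool_pos: [521.6, 46.0, 35.0]
tool_rot: [0.999, -0.034, 0.0, -0.001]
wrist_force: [-2.5, -0.4, 5.8]
grip_width: 49.7
```

Emit:
send_rows([
  [0,0,0,0,0,0],
  [0,0,0,0,0,0],
  [0,0,0,0,0,0],
  [0,0,0,0,0,0],
], claw=66)

```text
time_s: 22.15
tool_pos: [521.5, 46.0, 34.3]
tool_rot: [0.999, -0.034, 0.0, -0.001]
wrist_force: [-0.4, 0.3, 0.1]
grip_width: 66.1
```

Emit:
send_rows([
  [0,0,-15,0,0,0],
  [0,0,-40,0,0,0],
  [0,0,-80,0,0,0],
  [0,0,-140,0,0,0],
  [-60,0,-190,0,0,0],
  [-85,0,-190,0,0,0],
  [-85,0,-190,0,0,0],
  [-85,0,-190,0,0,0],
])

```text
time_s: 23.15
tool_pos: [437.2, 51.2, 225.0]
tool_rot: [0.999, -0.034, 0.001, -0.001]
wrist_force: [-0.3, 0.8, -0.5]
grip_width: 66.0
```

```bash
python3 - <<'E'
from h import *
import pickle
st();w=snap('wrist','w8.png');pickle.dump(w,open('w8.pkl','wb'))
h=cv2.cvtColor(w['frame'],cv2.COLOR_RGB2HSV)
g=np.array([563.1,42.7,20]);ex=np.array([.9977,-.068,0]);ey=np.array([.068,.9977,0])
def blobs(m,z):
    for c in cv2.findContours(m.astype(np.uint8),cv2.RETR_EXTERNAL,cv2.CHAIN_APPROX_NONE)[0]:
        if cv2.contourArea(c)<150: continue
        p=np.array([plane(w,*q,z)[:2] for q in c[:,0]],np.float32); r=cv2.minAreaRect(p)
        if abs(r[0][0]-520)<90 and abs(r[0][1]-45)<90:
            dd=np.array([*r[0],20])-g; print(z,np.round(r[0],1),np.round(r[1],1),round(r[2],1),'groove frame',round(dd@ex,1),round(dd@ey,1))
m=(h[:,:,1]<50)&(h[:,:,2]>40); blobs(m,65)
m=(h[:,:,0]>=16)&(h[:,:,0]<=35)&(h[:,:,1]<130)&(h[:,:,1]>20)&(h[:,:,2]>120);blobs(m,90)
go(([448,49,150],rotx(-3.9)),([446,49,80],rotx(-3.9)))
E
```

```text
23.15 [437.2  51.2 225. ] [[0.998, -0.067, 0.002], [-0.067, -0.998, 0.003], [0.002, -0.003, -1.0]] [-0.3  0.8 -0.5] 66.0 [-0.03  0.1  -0.19  2.06  0.02  0.98 -1.87]
65 [447.8  49.2] [87.8 33.4] 86.2 groove frame -115.5 -1.4
65 [520.3  46.3] [49.7 49. ] 86.1 groove frame -42.9 0.7
65 [569.3  32.6] [95.1  1.4] 86.0 groove frame 6.8 -9.6
90 [560.4  42.3] [107.9  17.1] 86.4 groove frame -2.7 -0.6
[10.7  1.6 74.6] [-0.16 -0.04  0.02] rows 1.2 0.0
[  8.7   1.9 144.6] [-0.16 -0.04  0.02] rows 2.3 0.0
```

Emit:
send_rows([
  [3,1.7,50,0,0,0],
  [3,1.7,90,0,0,0],
  [3,1.7,125,0,0,0],
  [3,1.7,148,0,0,0],
  [3,1.7,148,0,0,0],
  [3,1.7,148,0,0,0],
], claw=0)

```text
time_s: 23.95
tool_pos: [440.5, 49.8, 76.6]
tool_rot: [0.999, -0.034, 0.0, -0.001]
wrist_force: [0.2, 0.3, -0.6]
grip_width: 0.4
```

Emit:
send_rows([
  [4,0,0,0,0,0],
  [8,0,0,0,0,0],
  [12,0,0,0,0,0],
  [16,0,0,0,0,0],
  [20,0,0,0,0,0],
  [26,0,0,0,0,0],
  [32,0,0,0,0,0],
  [38,0,0,0,0,0],
  [44,0,0,0,0,0],
  [50,0,0,0,0,0],
])

```text
time_s: 25.2
tool_pos: [489.5, 46.1, 76.1]
tool_rot: [0.999, -0.034, -0.0, -0.001]
wrist_force: [-3.9, -0.0, -1.0]
grip_width: 0.1
```

Emit:
send_rows([
  [5,0,0,0,0,0],
  [11,0,0,0,0,0],
  [17,0,0,0,0,0],
  [23,0,0,0,0,0],
  [29,0,0,0,0,0],
  [35,0,0,0,0,0],
  [41,0,0,0,0,0],
  [47,0,0,0,0,0],
  [53,0,0,0,0,0],
  [59,0,0,0,0,0],
  [65,0,0,0,0,0],
  [71,0,0,0,0,0],
  [77,0,0,0,0,0],
  [83,0,0,0,0,0],
  [89,0,0,0,0,0],
  [94,0,0,0,0,0],
  [98,0,0,0,0,0],
  [101,0,0,0,0,0],
  [103,0,0,0,0,0],
])

```text
time_s: 27.58
tool_pos: [592.5, 39.5, 76.4]
tool_rot: [0.999, -0.034, 0.0, -0.001]
wrist_force: [-2.0, -1.4, 0.5]
grip_width: -0.2
```

Emit:
send_rows([
  [2,0,0,0,0,0],
  [4,0,0,0,0,0],
  [6,0,0,0,0,0],
  [7,0,0,0,0,0],
])

```text
time_s: 28.08
tool_pos: [599.4, 39.0, 76.3]
tool_rot: [0.999, -0.034, 0.0, -0.001]
wrist_force: [-2.6, -1.6, 1.5]
grip_width: -0.3
```

Emit:
send_rows([
  [1,0,0,0,0,0],
  [2,0,0,0,0,0],
  [3,0,0,0,0,0],
  [4,0,0,0,0,0],
])

```text
time_s: 28.58
tool_pos: [603.3, 38.8, 76.4]
tool_rot: [0.999, -0.034, 0.0, -0.001]
wrist_force: [-2.9, -1.2, 2.3]
grip_width: -0.2
```

Emit:
send_rows([
  [1,0,0,0,0,0],
  [2,0,0,0,0,0],
  [3,0,0,0,0,0],
  [3,0,0,0,0,0],
])

```text
time_s: 29.08
tool_pos: [606.5, 38.5, 76.4]
tool_rot: [0.999, -0.034, 0.0, -0.001]
wrist_force: [-1.5, -0.7, 0.4]
grip_width: -0.2
```

Emit:
send_rows([
  [1,0,0,0,0,0],
  [2,0,0,0,0,0],
  [3,0,0,0,0,0],
  [3,0,0,0,0,0],
])

```text
time_s: 29.58
tool_pos: [607.3, 38.5, 76.1]
tool_rot: [0.999, -0.034, -0.002, -0.001]
wrist_force: [-6.8, 0.0, 4.5]
grip_width: 0.1
```

Emit:
send_rows([
  [1,0,0,0,0,0],
  [2,0,0,0,0,0],
  [3,0,0,0,0,0],
  [3,0,0,0,0,0],
])

```text
time_s: 30.08
tool_pos: [607.2, 38.5, 75.8]
tool_rot: [0.999, -0.033, -0.005, -0.001]
wrist_force: [-13.3, 0.1, 9.5]
grip_width: 0.0
```

Stopped at x = 607 with the force rising, which matches the predicted stop. Backing off and checking.

Emit:
send_rows([
  [-5,0,0,0,0,0],
  [-20,0,-10,0,0,0],
  [-40,0,-60,0,0,0],
  [-80,0,-110,0,0,0],
  [-120,0,-150,0,0,0],
  [-140,0,-150,0,0,0],
  [-140,0,-150,0,0,0],
  [-140,0,-150,0,0,0],
])

```text
time_s: 31.08
tool_pos: [473.3, 47.1, 226.5]
tool_rot: [0.999, -0.034, 0.001, -0.001]
wrist_force: [-0.3, 0.3, -0.4]
grip_width: 0.0
```

```bash
python3 - <<'E'
from h import *
import pickle
st();w=snap('wrist','w9.png');h=cv2.cvtColor(w['frame'],cv2.COLOR_RGB2HSV)
# profile along drawer axis through y centre at z~97: front top face / chest edge
ex=np.array([.9977,-.068,0]);c=np.array([467,49,97.])
for d in range(100,190,3):
    P=c+ex*d+np.array([.068,.998,0])*30;u,v=proj(w,P)[0].round().astype(int)
    if 0<=v<480:print(d,(u,v),h[v,u].tolist(),end=' ')
d0=pickle.load(open('d0.pkl','rb'));t=snap('top')
for n,u,v,r in[('tub',208,203,25),('can',510,195,20),('pliers',402,305,22)]:
    print(n,np.abs(t['frame'][v-r:v+r,u-r:u+r].astype(int)-d0['top']['frame'][v-r:v+r,u-r:u+r]).mean())
E
```

```text
31.07 [473.3  47.1 226.5] [[0.998, -0.068, 0.002], [-0.068, -0.998, 0.003], [0.001, -0.003, -1.0]] [-0.3  0.3 -0.4] 0.0 [-0.01  0.16 -0.19  1.99  0.03  1.   -1.86]
100 (np.int64(275), np.int64(96)) [10, 152, 87] 103 (np.int64(275), np.int64(91)) [11, 152, 84] 106 (np.int64(274), np.int64(86)) [11, 151, 88] 109 (np.int64(274), np.int64(82)) [10, 105, 90] 112 (np.int64(274), np.int64(77)) [8, 31, 148] 115 (np.int64(274), np.int64(72)) [14, 31, 180] 118 (np.int64(274), np.int64(67)) [13, 33, 160] 121 (np.int64(274), np.int64(62)) [11, 35, 162] 124 (np.int64(273), np.int64(58)) [12, 35, 214] 127 (np.int64(273), np.int64(53)) [16, 28, 225] 130 (np.int64(273), np.int64(48)) [15, 27, 228] 133 (np.int64(273), np.int64(43)) [15, 27, 230] 136 (np.int64(273), np.int64(38)) [14, 25, 230] 139 (np.int64(273), np.int64(33)) [11, 34, 215] 142 (np.int64(272), np.int64(27)) [12, 36, 201] 145 (np.int64(272), np.int64(22)) [12, 55, 166] 148 (np.int64(272), np.int64(17)) [13, 161, 109] 151 (np.int64(272), np.int64(12)) [13, 158, 100] 154 (np.int64(272), np.int64(7)) [13, 175, 189] 157 (np.int64(272), np.int64(1)) [14, 178, 219] tub 1.1081333333333334
can 0.8852083333333334
pliers 10.05853994490358
```

```bash
python3 - <<'E'
from h import *
import pickle
d0=pickle.load(open('d0.pkl','rb'))['top'];t=snap('top','t9.png')
for s in(d0,t):
    h=cv2.cvtColor(s['frame'],cv2.COLOR_RGB2HSV);m=(h[:,:,0]>100)&(h[:,:,0]<125)&(h[:,:,1]>150);m[:,:375]=0;m[:,430:]=0;m[:270]=0;m[345:]=0
    y,x=np.nonzero(m);print('blue',x.mean().round(1),y.mean().round(1),len(x))
h=cv2.cvtColor(t['frame'],cv2.COLOR_RGB2HSV)
for col in (325,365):
  r=next(i for i in range(205,240) if h[i,col,1]>90);e=next(i for i in range(r,260) if h[i,col,2]<0.7*h[i-2,col,2] or i==259)
  print(col,[(i,h[i,col].tolist()) for i in range(206,232,2)])
s=bot.state();print(s['wrist_force'].round(2))
ex=np.array([.9977,-.068,0])
for n,p in [('front out home',np.array([619.4,38,97])),('in',np.array([634,37,97]))]:print(n,proj(t,p+np.array([.068,.998,0])*40).round(1))
E
```

```text
blue 401.7 297.1 261
blue 401.7 297.2 262
325 [(206, [16, 16, 205]), (208, [18, 17, 184]), (210, [11, 103, 138]), (212, [12, 156, 209]), (214, [12, 156, 214]), (216, [11, 151, 147]), (218, [0, 13, 81]), (220, [103, 32, 97]), (222, [103, 29, 104]), (224, [104, 31, 106]), (226, [100, 30, 103]), (228, [102, 31, 108]), (230, [103, 34, 106])]
365 [(206, [17, 16, 219]), (208, [16, 15, 218]), (210, [16, 16, 202]), (212, [13, 80, 150]), (214, [12, 134, 188]), (216, [12, 87, 152]), (218, [16, 26, 129]), (220, [19, 15, 134]), (222, [23, 8, 136]), (224, [101, 16, 131]), (226, [99, 26, 127]), (228, [104, 30, 129]), (230, [102, 30, 127])]
[-1.12 -0.05  0.07]
front out home [[327.1 215.7]]
in [[327.4 210.1]]
```

```bash
python3 - <<'E'
from rig import bot
print(bot.finish_job())
E
```

```text
the job is handed in; nothing more can be done
None
```

The divider is seated in the groove, the tin stands in the front compartment, and the drawer is pushed home. I handed the job in at about 31 s, and no verdict was reported.

- **Divider:** it lowered into the groove freely and touched the floor with about 10 N at the expected height. Afterwards its top edge measured 109.6 mm long at the seated height, with both ends between the ribs. A later, coarser colour check read it 2.7 mm off along x. That blob was 17 mm wide because it took in the ribs, so I relied on the first check.
- **Tin:** after release it stood 42.9 mm in front of the groove and 0.7 mm off centre, square to the drawer.
- **Drawer:** it slid at about 3 N and stopped at x = 607 mm, where I expected about 608 mm, and the force then rose to 13 N. In the top view the drawer front covers rows 210–216, and the home position predicts 210.1–215.7.
- **Bystanders:** the tub, can and pliers have not moved. The pliers' first image check differed, but their blue handles measured within 0.1 pixel of the start.

**Not checked:** with the drawer shut, the chest hides the divider and tin, so I could not see them after the push. In the last view the gripper was clear of everything.

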